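# Balance the swing arm on the index table's saddle

## Robot

A 7-joint arm with a two-finger parallel gripper is mounted at the origin on a cart in front of the work surface, level with it; the furniture and walls round the work are solid. World frame = base frame: x ahead of the robot, y to its left, z up, the work surface at z = 0. Lengths are in m, angles in rad, forces in N, time in s.
With the tool pointing down it reaches from about 0.4 to 0.85 m from the base axis. Payload 10.4 kg.
Tool frame: the origin (TCP) lies at the centre of the arm's flange, where the gripper is bolted on; the fingertips stand 173 mm ahead of it and the grasp point (between the pads) lies 155 mm ahead of it; z points along the fingers, y is the line along which they close (so a half turn about z gives the same grasp; the last joint's range is limited). The gripper opens to 85 mm and grips with 20 to 120 N. Pads are 22 mm wide; open, the fingers measure 114 mm over their backs; the gripper's body (76 mm by 85 mm) begins 54 mm behind the grasp point. The pads swing forward as they close: fully open they stand 13 mm farther back than shut.
Start: joints at [1.237, 0.332, -0.065, 1.46, 0.022, 1.35, -0.088], TCP at [0.191, -0.595, 0.405] pointing down, gripper open.
Joint ranges: [-2.6, 2.6], [-0.5, 2.12], [-1.47, 1.34], [0.16, 2.42], [-1.27, 4.41], [0.06, 2.06], [-2.6, 2.6]. Speed limits (rad/s): [2.22, 2.22, 2.79, 2.79, 3.14, 3.14, 3.14].

## Interface

Orientations are given as a unit quaternion [x, y, z, w].
In Python, from workcell import manip, viewer, finder gives the robot as it stands.
- The arm moves only by the tool arm_command, never from a script. Its argument "plan" is a list of rows, each an object with "dp": the shift along the tool's x, y, z in mm, a list of three; "spin": the turn about the tool's z in rad. A call has 1 to 5 rows; each row shifts and turns the commanded pose from where the row before left it, along the tool's axes as they then stand; what a row does not reach is not made up. A row lasts 1/10 s, in which the tool goes at most 50 mm and 8.59 degrees, less where a joint would pass 70% of its speed; a pose out of reach is approached as far as the arm can. A call is refused whole if a number of a shift passes 50 or a number of a turn 0.15, either way. A call with a gripper value outside its range is refused whole. "grip" is the closure, from -1 (fully open) to 1 (shut), set as the call begins (left out, the last holds). The fingers move at their own pace and stop on an object; "newtons" is the grip in N (left out, the last holds). Time passes only in rows, so rows that do not move let the fingers close. It gives the time, the measured TCP pose, the force, the opening and the grip force at its end, in the units of the state.
- manip.get_obs(): the state, without advancing time (a new reading comes with each control period).
- viewer.camera(name): name is "scene" or "side" or "wrist"; returns the picture (384x512x3 uint8, blue, green, red); there is no depth.
- viewer.camera_params(name): a dict with "vertical_fov" (degrees; the focal length in pixels is half the picture's height over the tangent of half this angle, whatever the lens; pixels are square), "cx", "cy" (the principal point, pixels), "k1" (the pictures are not rectified: a ray, as slopes to the right and down, at radius r is drawn at 1 + k1 r^2 times it, then the intrinsics apply), "R" (3x3) and "t" (3): a world point X has camera coordinates R X + t; the wrist camera has in their place "T_tool_cam" (4x4, takes a point from camera to tool coordinates, whose origin is the TCP and whose axes are the flange's). Camera axes: x right, y down, z forward; pixel columns grow to the right and rows downward; lengths in m; the calibration is good to about 2 mm. A picture is of the moment at which its call begins: read the wrist's pose just before it. camera_params takes no time and is no camera call.
- manip.hand_in(): hands the job in; it is judged then, once.
Trained networks look in the newest picture that a camera, given by its name, has taken for a name from the list of things; names that differ only in an ending like _2 or _b are one class to them, and where a whole thing is asked for, a point or a joint stands for the part that bears it (a point fixed in the world has none). Each returns a list of dicts, best first, with "score" (0 to 1); they miss things now and then, are a little off and sometimes report something else, mostly with a low value. They report only what shows in the picture. A call takes as long as a camera call.
- finder.find_in(camera, thing): "position" ([x, y, z] in m, in world coordinates, good to about 4 mm: the middle of the surface that is visible of it).
The state is a dict: "clock": time; "joint_pos": joint angles; "joint_velocities": joint speeds; "tau": joint torques, N m; "position": TCP position; "ee_rot": TCP orientation; "ft_force": force on the tool from outside, world axes, zero at the start; "torque": the same for the moment, N m; "grip_width": opening from 0.0 (shut) to 1.0 (fully open); "grasp_force": force on a finger pad.
Only numpy, scipy, OpenCV 4.12 (cv2) and the standard library are available. Lean on these libraries where they do the work, as an engineer would, in place of code of your own. Each camera call takes 0.05 s, during which the arm holds its last target. There are 200 camera calls.

## Task

First push the index table round, by its peg, to the next click position, so that its saddle no longer points at the pillar, and let go. Then find the balance point of the lopsided steel swing arm: lift it briefly off the bench by its rail to feel which way and how much it pulls, set it down flat on the bench and let go, then take it again at its balance point, lift it level and lay it in the saddle's channel, either way round, so that it stays there level, balanced on the saddle alone. Leave the other things where they lie.

Things in the scene. Friction and masses are not known exactly. Their poses are not given: they have to be found in the camera images.
- swing_arm: Loose steel swing arm, 260 mm long, T section, about 0.75 kg. Origin: middle of its length, on the underside; x along it, z up. Flange 30 mm wide, 16 mm high, x = -112 to +94 mm. Ballast hidden inside puts its balance point at an unknown x from -50 to +65 mm, different each time; it can only be felt when lifted: held off balance, the arm loads the wrist with a moment and turns in a weak grip.
- rail (a point): Middle of the top edge of the arm's upright rail, the part to grip: on the flange's centre line, 10 mm thick, from 16 to 41 mm above the arm's underside, from x = -97 to +83 mm of the arm. This point is at x = 0, 41 mm above the underside.
- boss (a point): Top centre of the round boss at the arm's +x end, 44 mm across, 24 mm high, at x = +108 mm of the arm. The other end is a tongue 18 mm wide, 12 mm high.
- index_base: Fixed base of the index table: steel disc 168 mm across, 12 mm high; origin: centre of its underside, on the table's axis. On a lug at its +x side stands a fixed round pillar, 20 mm across, 98 mm from the axis, top at 100 mm. In the first click position the saddle points at the pillar, which is then in the arm's way.
- index_table (a joint): Turn of the index table's aluminium top (148 mm across, upper face 25 mm above the bench) about index_base's vertical axis, rad, counter-clockwise from above. Sprung clicks at 0, 1.047 and 2.094. Starts at 0; next is 1.047. Takes about 5 N at the peg; past half way (0.52) the top is drawn on to the next click by itself, past 1.57 to the last. Can be pushed both ways.
- saddle (a point): Centre of the saddle's floor, on the index table's axis, turning with its top, 70 mm above the bench; x along the channel, z up. The channel is 34 mm wide (for the arm's 30 mm flange), its floor only 18 mm long along x, side walls 6 mm thick, 7 mm above the floor, ends open. An arm whose balance point is not over the floor tips off.
- peg (a point): Centre of the top of the upright steel push peg on the index table's top: 14 mm across, 30 mm tall (from 25 to 55 mm above the bench), 60 mm from the axis, on the saddle's +y side.
- driver_cross: Bystander, to be left alone: screwdriver with a red grip, 167 mm long; origin: centre of the underside.
- marker_black: Bystander, to be left alone: black marker pen, 135 mm long; origin: centre of the underside.
- screw_tin: Bystander, to be left alone: round white tin, 64 mm across, 25 mm high; origin: centre of the underside.
- stopwatch: Bystander, to be left alone: small grey stopwatch, 50 x 62 x 19 mm; origin: centre of the underside.
- hex_key_4: Bystander, to be left alone: dark L-shaped hex key, 28 x 77 x 4 mm; origin: centre of the underside.
- cutter: Bystander, to be left alone: yellow snap-off knife, 148 mm long; origin: centre of the underside.
- brush_esd: Bystander, to be left alone: small black brush, 145 mm long; origin: centre of the underside.
- parts_case: Bystander, to be left alone: clear parts box, 82 x 120 x 34 mm; origin: centre of the underside.

How it is judged:
By the outcome, as a careful person would: the job done as asked, in the order asked, and still so for the second after the job is handed in, with the robot touching nothing.
It also fails if it takes over 59 s, if anything falls off the work surface, if the arm or the gripper's body presses on something with over 40 N, if the wrist force passes 120 N, or if a joint passes its speed limit or range.

## Working session

There is one attempt and no reset: what is moved stays moved. The work goes in short steps, Python scripts to look and compute and a tool call to move; the robot and the scene stay as the last step left them, time stands still between calls to the robot, and variables do not carry over. Pictures are saved under pics/ and viewed, at most 10 in all, crops included, and the job is handed in when it is done.

Besides the shell and the picture viewer there is one more tool, called after ">>>" by a JSON object that holds its "api" and its "payload", one argument or row to a line. arm_command: Moves the arm, as the interface text tells. Its arguments: {"type":"object","properties":{"plan":{"type":"array","items":{"type":"object","properties":{"dp":{"type":"array","items":{"type":"number"}},"spin":{"type":"number"}}}},"grip":{"type":"number"},"newtons":{"type":"number"}},"required":["plan"]}

```bash
mkdir -p pics
cat > h.py <<'E'
import numpy as np, cv2
from workcell import manip, viewer, finder
from scipy.spatial.transform import Rotation as Ro
def cam(name):
    p=viewer.camera_params(name); f=192/np.tan(np.radians(p["vertical_fov"])/2)
    K=np.array([[f,0,p["cx"]],[0,f,p["cy"]],[0,0,1]]); D=np.array([p["k1"],0,0,0,0.])
    if "R" in p: R=np.array(p["R"]); t=np.array(p["t"])
    else:
        o=manip.get_obs(); T=np.eye(4); T[:3,:3]=Ro.from_quat(o["ee_rot"]).as_matrix(); T[:3,3]=o["position"]
        W=np.linalg.inv(T@np.array(p["T_tool_cam"])); R=W[:3,:3]; t=W[:3,3]
    return K,D,R,t
def proj(c,X):
    K,D,R,t=c; return cv2.projectPoints(np.array(X,float).reshape(-1,1,3),cv2.Rodrigues(R)[0],t,K,D)[0].reshape(-1,2)
def unproj(c,uv,z):
    K,D,R,t=c; n=cv2.undistortPoints(np.array(uv,float).reshape(-1,1,2),K,D).reshape(-1,2)
    d=np.c_[n,np.ones(len(n))]@R; o=-R.T@t; z=np.broadcast_to(z,len(n))
    return o+d*((z-o[2])/d[:,2])[:,None]
def st():
    o=manip.get_obs(); r=lambda k,n=3:np.round(o[k],n).tolist()
    E=Ro.from_quat(o["ee_rot"]).as_matrix()
    print("t",r("clock"),"p",r("position",4),"xax",np.round(E[:,0],3),"z",np.round(E[:,2],3),"F",r("ft_force",2),"M",r("torque",3),"w",r("grip_width"),"gf",r("grasp_force",1)); return o
E
python3 - <<'E'
from h import *
st()
for n in("scene","side","wrist"):
    c=cam(n); im=viewer.camera(n); cv2.imwrite(f"pics/{n}0.png",im)
    print(n, -c[2].T@c[3])
    for th in("swing_arm","rail","boss","index_base","saddle","peg"):
        print(n,th,[(np.round(d["position"],3).tolist(),round(d["score"],2)) for d in finder.find_in(n,th)[:2]])
a,b,w=[cv2.imread(f"pics/{n}0.png") for n in("scene","side","wrist")]
cv2.imwrite("pics/a.png",a)
E
```

```text
t 0.0 p [0.1911, -0.5949, 0.4039] xax [ 0.952  0.306 -0.   ] z [-0.     0.001 -1.   ] F [0.66, -0.26, 0.28] M [-0.048, 0.011, -0.013] w 1.001 gf 0.0
scene [-0.34044856  0.55960425  0.78021075]
scene swing_arm [([0.492, -0.17, 0.019], 0.83)]
scene rail [([0.49, -0.17, 0.019], 0.67)]
scene boss [([0.489, -0.173, 0.018], 0.79), ([0.708, -0.154, 0.01], 0.29)]
scene index_base [([0.585, 0.138, 0.028], 0.75)]
scene saddle [([0.588, 0.127, 0.026], 0.67)]
scene peg [([0.584, 0.131, 0.029], 0.59), ([0.384, 0.283, 0.014], 0.37)]
side [ 0.29965426 -0.95112858  0.42521818]
side swing_arm [([0.438, -0.183, 0.028], 0.75), ([0.6, 0.097, 0.019], 0.35)]
side rail [([0.437, -0.181, 0.03], 0.61)]
side boss [([0.434, -0.179, 0.029], 0.75)]
side index_base [([0.601, 0.095, 0.024], 0.66)]
side saddle [([0.597, 0.104, 0.025], 0.74)]
side peg [([0.596, 0.102, 0.024], 0.58)]
wrist [ 0.25936167 -0.57269675  0.37463639]
wrist swing_arm []
wrist rail []
wrist boss []
wrist index_base []
wrist saddle []
wrist peg []
```

View pics/scene0.png

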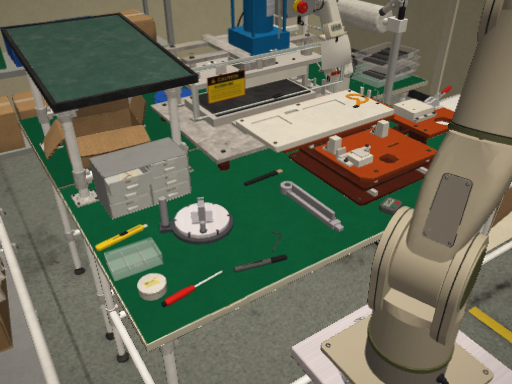

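View pics/side0.png

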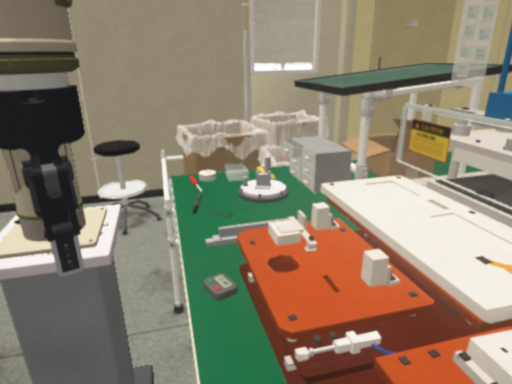

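Run:
```python
from h import *
c=cam("scene")
print(np.round(unproj(c,[[288,187],[340,227],[166,200],[203,222],[201,200],[203,216]],[.024,.012,.1,.012,.077,.025]),3))
a=cv2.imread("pics/scene0.png")
cv2.imwrite("pics/z.png",np.hstack([cv2.resize(a[180:260,140:240],None,fx=4,fy=4,interpolation=3),cv2.resize(a[160:240,270:370],None,fx=4,fy=4,interpolation=3)]))
```

```text
[[ 0.598 -0.164  0.024]
 [ 0.378 -0.173  0.012]
 [ 0.628  0.206  0.1  ]
 [ 0.599  0.121  0.012]
 [ 0.609  0.117  0.077]
 [ 0.607  0.115  0.025]]
```

View pics/z.png

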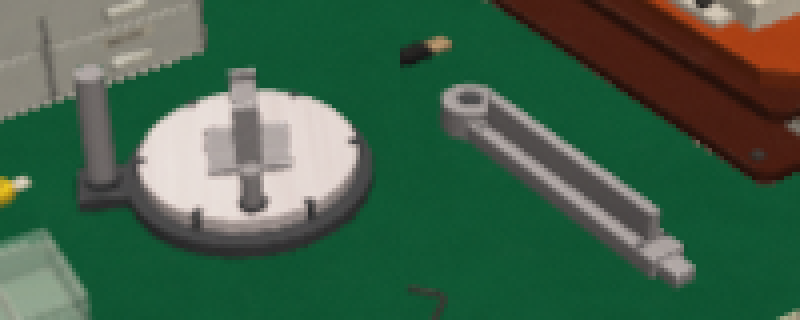

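>>> {"api": "arm_command", "payload": {
  "plan": [
    {"dp": [29, -26, 0]},
    {"dp": [29, -26, 0]},
    {"dp": [29, -26, 0]},
    {"dp": [29, -26, 0]}
  ]
}}

```text
invalid input at $.plan[0]: expected keys dp, spin
```

>>> {"api": "arm_command", "payload": {
  "plan": [
    {"dp": [29, -26, 0]},
    {"dp": [29, -26, 0]},
    {"dp": [29, -26, 0]},
    {"dp": [29, -26, 0]}
  ]
}}

```text
invalid input at $.plan[0]: expected keys dp, spin
```

>>> {"api": "arm_command", "payload": {
  "plan": [
    {"dp": [29, -26, 0]},
    {"dp": [29, -26, 0]},
    {"dp": [29, -26, 0]},
    {"dp": [29, -26, 0]},
    {}
  ]
}}

```text
invalid input at $.plan[0]: expected keys dp, spin
```

Run:
```python
from h import *
st(); c=cam("wrist"); im=viewer.camera("wrist"); cv2.imwrite("pics/w1.png",im)
np.save("w1.npy",np.array(c,dtype=object),allow_pickle=True)
for th in("swing_arm","boss"): print(th,[(np.round(d["position"],3).tolist(),round(d["score"],2)) for d in finder.find_in("wrist",th)[:2]])
```

```text
t 1.05 p [0.1912, -0.5951, 0.4048] xax [0.952 0.306 0.   ] z [ 0. -0. -1.] F [0.46, 0.26, 0.27] M [0.036, -0.002, 0.02] w 0.999 gf 0.0
swing_arm []
boss []
```

View pics/w1.png

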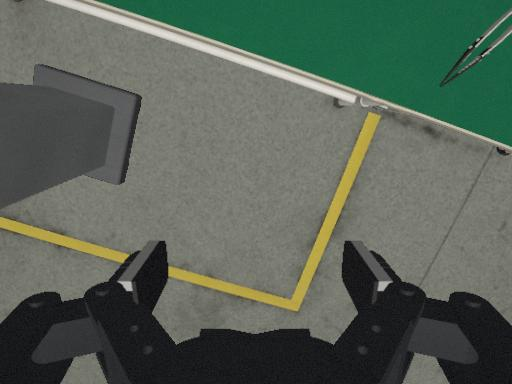

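>>> {"api": "arm_command", "payload": {
  "plan": [
    {"dp": [29, -26, 0], "spin": 0},
    {"dp": [29, -26, 0], "spin": 0},
    {"dp": [29, -26, 0], "spin": 0},
    {"dp": [29, -26, 0], "spin": 0}
  ]
}}

```text
clock: 1.6
position: [0.2704, -0.4591, 0.4048]
ee_rot: [0.988, 0.155, 0.0, 0.0]
ft_force: [-0.3, -0.2, 0.0]
grip_width: 0.999
grasp_force: 0.0
```

>>> {"api": "arm_command", "payload": {
  "plan": [
    {"dp": [29, -26, 0], "spin": 0},
    {"dp": [29, -26, 0], "spin": 0},
    {"dp": [29, -26, 0], "spin": 0},
    {"dp": [29, -26, 0], "spin": 0}
  ]
}}

```text
clock: 2.0
position: [0.349, -0.3246, 0.405]
ee_rot: [0.988, 0.155, 0.0, 0.0]
ft_force: [-0.2, -0.5, -0.8]
grip_width: 1.0
grasp_force: 0.0
```

>>> {"api": "arm_command", "payload": {
  "plan": [
    {"dp": [29, -26, 0], "spin": 0},
    {"dp": [29, -26, 0], "spin": 0},
    {"dp": [29, -26, 0], "spin": 0},
    {"dp": [29, -26, 0], "spin": 0},
    {"dp": [0, 0, 0], "spin": 0}
  ]
}}

```text
clock: 2.5
position: [0.4293, -0.1867, 0.4052]
ee_rot: [0.987, 0.159, 0.001, -0.0]
ft_force: [0.1, -0.4, 0.4]
grip_width: 1.001
grasp_force: 0.0
```

Run:
```python
from h import *
st(); c=cam("wrist"); im=viewer.camera("wrist"); cv2.imwrite("pics/w1.png",im)
np.savez("w1.npz",K=c[0],D=c[1],R=c[2],t=c[3])
for th in("swing_arm","boss"): print(th,[(np.round(d["position"],3).tolist(),round(d["score"],2)) for d in finder.find_in("wrist",th)[:2]])
```

```text
t 2.5 p [0.4293, -0.1867, 0.4052] xax [0.95  0.313 0.002] z [ 0.002  0.001 -1.   ] F [0.07, -0.4, 0.36] M [-0.011, -0.016, -0.029] w 1.001 gf 0.0
swing_arm [([0.521, -0.173, 0.018], 0.72)]
boss [([0.518, -0.174, 0.016], 0.64), ([0.528, 0.091, 0.013], 0.15)]
```

View pics/w1.png

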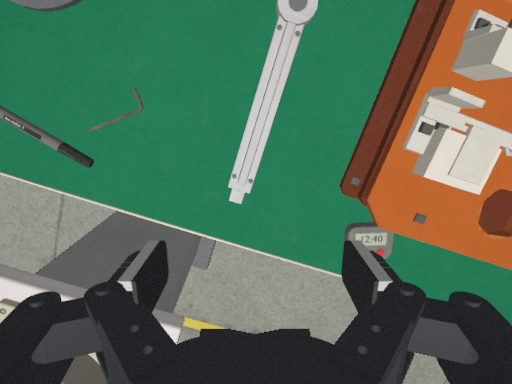

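Run:
```python
from h import *
d=np.load("w1.npz"); c=[d[k] for k in "KDRt"]
P=unproj(c,[[297,4],[236,199],[240,186],[345,190],[415,0]],[.024,.006,.012,.0,.0]); print(np.round(P,4))
b,t=P[0],P[1]; v=(b-t)[:2]; print("len",np.linalg.norm(v),"yaw",np.degrees(np.arctan2(v[1],v[0]))); u=v/np.linalg.norm(v)
print("mid",b[:2]-.108*u, t[:2]+.130*u)
```

```text
[[ 0.6101 -0.1741  0.024 ]
 [ 0.3783 -0.178   0.006 ]
 [ 0.3983 -0.1775  0.012 ]
 [ 0.4333 -0.311   0.    ]
 [ 0.6658 -0.3002  0.    ]]
len 0.2318489140475516 yaw 0.9781788409424467
mid [ 0.50215547 -0.17590173] [ 0.50830566 -0.17579672]
```

>>> {"api": "arm_command", "payload": {
  "plan": [
    {"dp": [22, -34, 0], "spin": 0},
    {"dp": [22, -34, 0], "spin": 0},
    {"dp": [22, -34, 0], "spin": 0},
    {"dp": [22, -34, 0], "spin": 0},
    {"dp": [22, -34, 0], "spin": 0}
  ],
  "grip": 1
}}

```text
clock: 3.15
position: [0.4799, 0.0037, 0.4048]
ee_rot: [0.988, 0.153, 0.0, 0.0]
ft_force: [1.2, -0.1, -0.5]
grip_width: 0.14
grasp_force: 0.0
```

>>> {"api": "arm_command", "payload": {
  "plan": [
    {"dp": [10, -40, 0], "spin": 0},
    {"dp": [10, -40, 0], "spin": 0},
    {"dp": [0, 0, 0], "spin": 0}
  ]
}}

```text
clock: 3.45
position: [0.4737, 0.0903, 0.4051]
ee_rot: [0.988, 0.158, 0.0, -0.001]
ft_force: [-0.5, -0.8, 0.3]
grip_width: 0.001
grasp_force: 0.0
```

Run:
```python
from h import *
st(); c=cam("wrist"); im=viewer.camera("wrist"); cv2.imwrite("pics/w2.png",im)
np.savez("w2.npz",K=c[0],D=c[1],R=c[2],t=c[3])
for th in("peg","saddle","index_base"): print(th,[(np.round(d["position"],3).tolist(),round(d["score"],2)) for d in finder.find_in("wrist",th)[:2]])
```

```text
t 3.45 p [0.4737, 0.0903, 0.4051] xax [0.95  0.311 0.001] z [ 0.001  0.001 -1.   ] F [-0.49, -0.78, 0.3] M [-0.085, -0.033, 0.035] w 0.001 gf 0.0
peg [([0.594, 0.114, 0.024], 0.88)]
saddle [([0.596, 0.118, 0.026], 0.84)]
index_base [([0.594, 0.114, 0.025], 0.76), ([0.396, 0.276, 0.014], 0.32)]
```

View pics/w2.png

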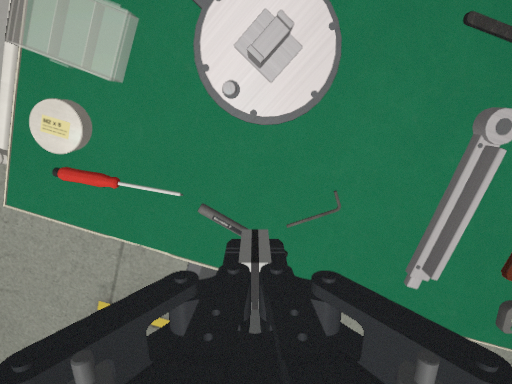

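Run:
```python
from h import *
d=np.load("w2.npz"); c=[d[k] for k in "KDRt"]
P=unproj(c,[[231,87],[270,38],[195,50],[340,48],[266,124],[203,3],[497,126],[414,286]],[.055,.072,.012,.012,.012,.012,.024,.006]); print(np.round(P,4))
# axis from rim points
A=np.c_[2*P[2:5,:2],np.ones(3)]; s=np.linalg.solve(A,(P[2:5,:2]**2).sum(1)); print("circ",s[:2],np.sqrt(s[2]+s[:2]@s[:2]))
ax=s[:2]; v=P[0,:2]-ax; print("peg r",np.linalg.norm(v),np.degrees(np.arctan2(v[1],v[0])))
v=P[1,:2]-ax; print(v)
b,t=P[6],P[7]; v=(b-t)[:2]; u=v/np.linalg.norm(v);print("arm",np.linalg.norm(v),np.degrees(np.arctan2(v[1],v[0])),b[:2]-.108*u,t[:2]+.13*u)
# reproject model outlines for check
```

```text
[[ 0.5514  0.1416  0.055 ]
 [ 0.604   0.1184  0.072 ]
 [ 0.5783  0.1958  0.012 ]
 [ 0.6315  0.0411  0.012 ]
 [ 0.5255  0.0934  0.012 ]
 [ 0.627   0.2002  0.012 ]
 [ 0.6113 -0.167   0.024 ]
 [ 0.3761 -0.1844  0.006 ]]
circ [0.60349425 0.11798117] 0.08180149626347276
peg r 0.057176646610625374 155.55722119665202
[0.00046426 0.00038653]
arm 0.23580504159460028 4.248378202642713 [ 0.50357436 -0.17498188] [ 0.50576328 -0.17481928]
```

>>> {"api": "arm_command", "payload": {
  "plan": [
    {"dp": [43, -31, 10], "spin": 0},
    {"dp": [43, -31, 20], "spin": 0},
    {"dp": [0, 0, 42], "spin": 0},
    {"dp": [0, 0, 42], "spin": 0},
    {"dp": [0, 0, 42], "spin": 0}
  ]
}}

```text
clock: 4.15
position: [0.5319, 0.1615, 0.2498]
ee_rot: [0.988, 0.153, -0.0, 0.0]
ft_force: [0.2, -0.7, 0.6]
grip_width: 0.003
grasp_force: 0.0
```

>>> {"api": "arm_command", "payload": {
  "plan": [
    {"dp": [0, 0, 36], "spin": 0},
    {"dp": [0, 0, 0], "spin": 0}
  ]
}}

```text
clock: 4.35
position: [0.5301, 0.1605, 0.2111]
ee_rot: [0.988, 0.154, -0.004, 0.001]
ft_force: [0.2, -0.1, 1.1]
grip_width: 0.0
grasp_force: 0.0
```

>>> {"api": "arm_command", "payload": {
  "plan": [
    {"dp": [-1, 8, 0], "spin": 0},
    {"dp": [-1, 8, 0], "spin": 0},
    {"dp": [-1, 8, 0], "spin": 0},
    {"dp": [-1, 8, 0], "spin": 0}
  ]
}}

```text
clock: 4.75
position: [0.5318, 0.1348, 0.2158]
ee_rot: [0.988, 0.157, -0.007, -0.002]
ft_force: [-42.8, 12.2, 14.1]
grip_width: -0.002
grasp_force: 19.7
```

>>> {"api": "arm_command", "payload": {
  "plan": [
    {"dp": [-5, -10, 0], "spin": 0},
    {"dp": [0, -20, 0], "spin": 0},
    {"dp": [0, -10, -20], "spin": 0},
    {"dp": [0, 0, -40], "spin": 0},
    {"dp": [0, 0, -20], "spin": 0}
  ]
}}

```text
clock: 5.25
position: [0.5214, 0.1684, 0.3014]
ee_rot: [0.988, 0.155, 0.003, -0.0]
ft_force: [0.6, 0.0, 0.9]
grip_width: -0.003
grasp_force: 0.0
```

Run:
```python
from h import *
st(); c=cam("wrist"); im=viewer.camera("wrist")
np.savez("w3.npz",K=c[0],D=c[1],R=c[2],t=c[3])
cs=cam("scene"); a=viewer.camera("scene")
tcp=np.array(manip.get_obs()["position"])
print(proj(cs,[tcp-[0,0,.173],[.548,.141,.055]]))
cv2.imwrite("pics/w3.png",np.hstack([im[:,:],cv2.resize(a[170:266,140:212],None,fx=4,fy=4)]))
```

```text
t 5.25 p [0.5214, 0.1684, 0.3014] xax [0.952 0.306 0.006] z [ 0.006  0.001 -1.   ] F [0.62, 0.02, 0.91] M [-0.01, -0.034, 0.013] w -0.003 gf 0.0
[[197.35473301 205.80730454]
 [204.23475753 221.2011625 ]]
```

View pics/w3.png

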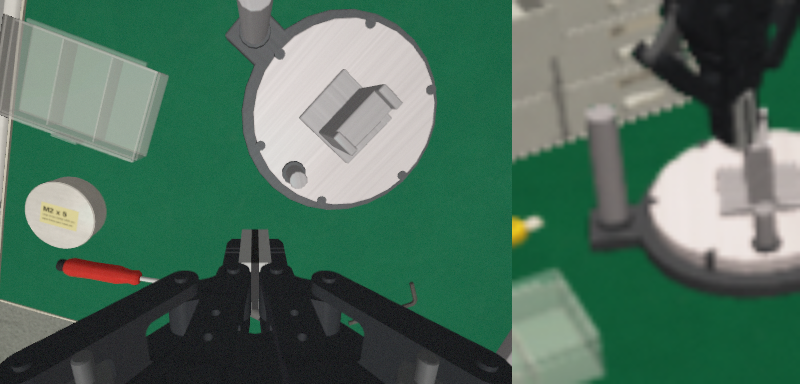

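Run:
```python
from h import *
d=np.load("w3.npz"); c=[d[k] for k in "KDRt"]; print("cam",-c[2].T@c[3])
P=unproj(c,[[298,180],[255,3],[255,38]],[.055,.1,.012]); print(np.round(P,4))
R=unproj(c,[[246,110],[436,112],[341,209],[345,12],[280,55]],.025); 
R=R[:4]
A=np.c_[2*R[:,:2],np.ones(4)]; s=np.linalg.lstsq(A,(R[:,:2]**2).sum(1),rcond=None)[0]; ax=s[:2]; print("circ",ax,np.sqrt(s[2]+ax@ax))
for p in P:
    v=p[:2]-ax; print(np.linalg.norm(v),np.degrees(np.arctan2(v[1],v[0])))
ax=np.array([.603,.118])
th=np.radians(np.arange(0,360,30)); 
X=[[ax[0]+.074*np.cos(a),ax[1]+.074*np.sin(a),.025] for a in th]
im=cv2.imread("pics/w3.png")[:,:512]; 
for q in proj(c,X): cv2.circle(im,(int(q[0]),int(q[1])),2,(0,0,255),-1)
print(proj(c,X).round())
```

```text
cam [0.5897836  0.19075215 0.27173605]
[[0.5496 0.143  0.055 ]
 [0.6396 0.2061 0.1   ]
 [0.641  0.2063 0.012 ]]
circ [0.60324687 0.12037097] 0.07787543463735079
0.05826150543780161 157.1176553286909
0.09313950417732823 67.05821563726623
0.09383849426269525 66.27743474781215
[[381.  25.]
 [331.  21.]
 [285.  46.]
 [258.  90.]
 [255. 139.]
 [276. 179.]
 [312. 202.]
 [355. 204.]
 [396. 185.]
 [425. 148.]
 [434. 101.]
 [419.  55.]]
```

>>> {"api": "arm_command", "payload": {
  "plan": [
    {"dp": [0, 0, 0], "spin": 0.1},
    {"dp": [0, 0, 0], "spin": 0.1},
    {"dp": [0, 0, 0], "spin": 0.1},
    {"dp": [0, 0, 0], "spin": 0.1},
    {"dp": [0, 0, 0], "spin": 0}
  ]
}}

```text
clock: 5.85
position: [0.5207, 0.1675, 0.297]
ee_rot: [0.999, -0.046, 0.001, 0.0]
ft_force: [-0.2, 0.3, -0.1]
grip_width: -0.001
grasp_force: 0.0
```

```bash
cat >> h.py <<'E'
def to(x,y,z=None):
    o=st(); E=Ro.from_quat(o["ee_rot"]).as_matrix(); p=np.array(o["position"]); t=np.array([x,y,p[2] if z is None else z]); print("dp mm",np.round((t-p)@E*1000,1))
E
python3 - <<'E'
from h import *
to(.552,.178,.214); to(.550,.165);to(.546,.115)
E
```

```text
t 5.85 p [0.5207, 0.1675, 0.297] xax [ 0.996 -0.092  0.002] z [ 0.002 -0.    -1.   ] F [-0.21, 0.32, -0.09] M [-0.0, 0.016, 0.016] w -0.001 gf 0.0
dp mm [ 30.  -13.3  83.1]
t 5.85 p [0.5207, 0.1675, 0.297] xax [ 0.996 -0.092  0.002] z [ 0.002 -0.    -1.   ] F [-0.21, 0.32, -0.09] M [-0.0, 0.016, 0.016] w -0.001 gf 0.0
dp mm [29.4 -0.2  0.1]
t 5.85 p [0.5207, 0.1675, 0.297] xax [ 0.996 -0.092  0.002] z [ 0.002 -0.    -1.   ] F [-0.21, 0.32, -0.09] M [-0.0, 0.016, 0.016] w -0.001 gf 0.0
dp mm [30.  50.   0.1]
```

>>> {"api": "arm_command", "payload": {
  "plan": [
    {"dp": [15, -7, 0], "spin": 0},
    {"dp": [15, -7, 20], "spin": 0},
    {"dp": [0, 0, 33], "spin": 0},
    {"dp": [0, 0, 30], "spin": 0},
    {"dp": [0, 0, 0], "spin": 0}
  ]
}}

```text
clock: 6.35
position: [0.5504, 0.1782, 0.2098]
ee_rot: [0.999, -0.044, -0.003, 0.001]
ft_force: [-1.0, -0.4, 0.0]
grip_width: -0.001
grasp_force: 0.0
```

>>> {"api": "arm_command", "payload": {
  "plan": [
    {"dp": [-1, 8, 0], "spin": 0},
    {"dp": [-1, 8, 0], "spin": 0},
    {"dp": [-2, 8, 0], "spin": 0}
  ]
}}

```text
clock: 6.65
position: [0.5456, 0.1559, 0.2147]
ee_rot: [0.999, -0.044, 0.001, -0.001]
ft_force: [-0.8, 5.7, 1.9]
grip_width: -0.0
grasp_force: 2.8
```

Contact with about 5–6 N, as expected; carry on.

>>> {"api": "arm_command", "payload": {
  "plan": [
    {"dp": [-1, 8, 0], "spin": 0},
    {"dp": [0, 8, 0], "spin": 0},
    {"dp": [0, 8, 0], "spin": 0}
  ]
}}

```text
clock: 6.95
position: [0.542, 0.1324, 0.2143]
ee_rot: [0.999, -0.044, 0.001, -0.001]
ft_force: [0.2, 2.0, 1.7]
grip_width: -0.001
grasp_force: 0.9
```

>>> {"api": "arm_command", "payload": {
  "plan": [
    {"dp": [1, 8, 0], "spin": 0},
    {"dp": [1, 8, 0], "spin": 0},
    {"dp": [0, 0, 0], "spin": 0}
  ]
}}

```text
clock: 7.25
position: [0.5431, 0.1139, 0.2129]
ee_rot: [0.999, -0.046, 0.0, 0.001]
ft_force: [-0.6, -0.2, 0.1]
grip_width: 0.001
grasp_force: 0.0
```

>>> {"api": "arm_command", "payload": {
  "plan": [
    {"dp": [0, -20, 0], "spin": 0},
    {"dp": [0, -10, -20], "spin": 0},
    {"dp": [0, 0, -40], "spin": 0},
    {"dp": [0, 0, -40], "spin": 0},
    {"dp": [0, 0, 0], "spin": 0}
  ]
}}

```text
clock: 7.75
position: [0.5467, 0.147, 0.3182]
ee_rot: [0.999, -0.044, 0.004, -0.001]
ft_force: [1.0, 0.4, -0.5]
grip_width: 0.002
grasp_force: 0.0
```

Run:
```python
from h import *
st(); c=cam("wrist"); im=viewer.camera("wrist"); cv2.imwrite("pics/w4.png",im)
np.savez("w4.npz",K=c[0],D=c[1],R=c[2],t=c[3])
```

```text
t 7.75 p [0.5467, 0.147, 0.3182] xax [ 0.996 -0.089  0.008] z [ 0.008  0.002 -1.   ] F [1.0, 0.4, -0.48] M [0.021, -0.017, 0.071] w 0.002 gf 0.0
```

View pics/w4.png

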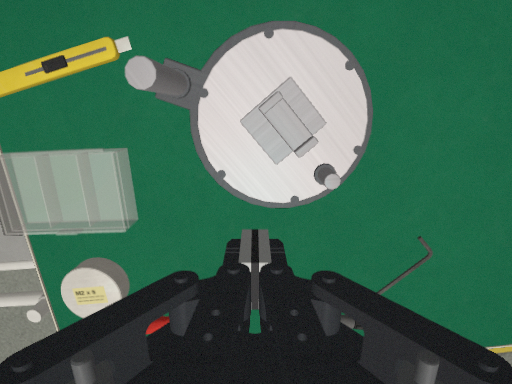

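Run:
```python
from h import *
d=np.load("w4.npz"); c=[d[k] for k in "KDRt"]
P=unproj(c,[[332,181],[141,73],[290,121]],[.055,.1,.075]); print(np.round(P,4))
R=unproj(c,[[192,113],[373,113],[283,22],[283,207]],.012)
A=np.c_[2*R[:,:2],np.ones(4)]; s=np.linalg.lstsq(A,(R[:,:2]**2).sum(1),rcond=None)[0]; ax=s[:2]; print("circ",ax,np.sqrt(s[2]+ax@ax))
for a in(ax,[.603,.119]):
  for p in P[:2]:
    v=p[:2]-a; print(np.linalg.norm(v),np.degrees(np.arctan2(v[1],v[0])))
to(.503,-.175,.35)
```

```text
[[0.5556 0.0841 0.055 ]
 [0.6446 0.2076 0.1   ]
 [0.607  0.1176 0.075 ]]
circ [0.6039774  0.11737935] 0.08227592674384877
0.058711909192348574 -145.4487666355218
0.09891755641167894 65.78223843120264
0.058856368691354466 -143.60942096360824
0.09785284763604443 64.87101064672986
t 7.8 p [0.5461, 0.1464, 0.3155] xax [ 0.996 -0.089  0.005] z [ 0.005  0.001 -1.   ] F [0.58, -0.11, -0.46] M [-0.009, 0.029, -0.059] w -0.0 gf 0.0
dp mm [-14.1 323.9 -34.9]
```

>>> {"api": "arm_command", "payload": {
  "plan": [
    {"dp": [-2, 42, 0], "spin": 0},
    {"dp": [-2, 42, 0], "spin": 0},
    {"dp": [-2, 42, 0], "spin": 0},
    {"dp": [-2, 42, 0], "spin": 0}
  ],
  "grip": -0.3
}}

```text
clock: 8.2
position: [0.5217, -0.0224, 0.3118]
ee_rot: [0.999, -0.045, -0.001, 0.0]
ft_force: [1.0, 0.2, -0.1]
grip_width: 0.646
grasp_force: 0.0
```

>>> {"api": "arm_command", "payload": {
  "plan": [
    {"dp": [-2, 42, 0], "spin": 0},
    {"dp": [-2, 42, 0], "spin": 0},
    {"dp": [-2, 42, 0], "spin": 0},
    {"dp": [0, 30, 0], "spin": -0.13},
    {"dp": [0, 0, 0], "spin": 0}
  ]
}}

```text
clock: 8.7
position: [0.5012, -0.1805, 0.3114]
ee_rot: [1.0, 0.019, -0.001, 0.0]
ft_force: [-0.8, -0.3, -1.1]
grip_width: 0.652
grasp_force: 0.0
```

Run:
```python
from h import *
st(); c=cam("wrist"); im=viewer.camera("wrist"); cv2.imwrite("pics/w5.png",im)
np.savez("w5.npz",K=c[0],D=c[1],R=c[2],t=c[3])
```

```text
t 8.7 p [0.5012, -0.1805, 0.3114] xax [ 0.999  0.039 -0.002] z [-0.002 -0.001 -1.   ] F [-0.79, -0.26, -1.13] M [-0.029, 0.016, -0.017] w 0.652 gf 0.0
```

View pics/w5.png

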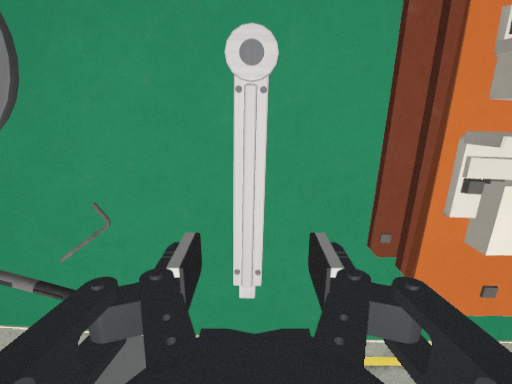

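Run:
```python
from h import *
d=np.load("w5.npz"); c=[d[k] for k in "KDRt"]
P=unproj(c,[[252,51],[247,298],[251.5,85],[248,283]],[.024,.006,.041,.041]); print(np.round(P,4))
b,t=P[0],P[1]; v=(b-t)[:2]; u=v/np.linalg.norm(v);print("arm",np.linalg.norm(v),np.degrees(np.arctan2(v[1],v[0])),b[:2]-.108*u,t[:2]+.13*u)
v=(P[2]-P[3])[:2]; u=v/np.linalg.norm(v);print("rail",np.linalg.norm(v),np.degrees(np.arctan2(v[1],v[0])),P[2,:2]-.083*u,P[3,:2]+.097*u)
to(.5045,-.1765,.19)
```

```text
[[ 0.6138 -0.1741  0.024 ]
 [ 0.371  -0.1775  0.006 ]
 [ 0.5869 -0.1748  0.041 ]
 [ 0.4131 -0.1779  0.041 ]]
arm 0.24281272640355445 0.8109713941089698 [ 0.5057768  -0.17560299] [ 0.50096455 -0.17567111]
rail 0.17384636908247056 1.017160409867954 [ 0.50390991 -0.17627215] [ 0.51006257 -0.17616292]
t 8.75 p [0.5018, -0.1778, 0.3116] xax [ 0.999  0.037 -0.002] z [-0.002  0.    -1.   ] F [-0.65, 0.53, -0.72] M [0.031, -0.021, -0.0] w 0.652 gf 0.0
dp mm [  3.   -1.1 121.6]
```

>>> {"api": "arm_command", "payload": {
  "plan": [
    {"dp": [2, 0, 40], "spin": 0.02},
    {"dp": [0, -1, 40], "spin": 0},
    {"dp": [0, 0, 36], "spin": 0},
    {"dp": [0, 0, 0], "spin": 0},
    {"dp": [0, 0, 0], "spin": 0}
  ]
}}

```text
clock: 9.25
position: [0.5048, -0.1734, 0.1971]
ee_rot: [1.0, 0.011, -0.0, -0.001]
ft_force: [0.8, 0.6, 0.4]
grip_width: 0.651
grasp_force: 0.0
```

Run:
```python
from h import *
to(.5045,-.176,.193)
```

```text
t 9.25 p [0.5048, -0.1734, 0.1971] xax [ 1.     0.022 -0.001] z [-0.001  0.001 -1.   ] F [0.79, 0.59, 0.44] M [0.006, -0.033, 0.006] w 0.651 gf 0.0
dp mm [-0.4  2.6  4.1]
```

>>> {"api": "arm_command", "payload": {
  "plan": [
    {"dp": [0, 2, 4], "spin": 0},
    {"dp": [0, 0, 0], "spin": 0},
    {"dp": [0, 0, 0], "spin": 0},
    {"dp": [0, 0, 0], "spin": 0},
    {"dp": [0, 0, 0], "spin": 0}
  ],
  "grip": 1,
  "newtons": 80
}}

```text
clock: 9.75
position: [0.5051, -0.1765, 0.194]
ee_rot: [1.0, 0.01, 0.001, 0.0]
ft_force: [-0.8, 0.9, 5.9]
grip_width: 0.095
grasp_force: 79.4
```

Run:
```python
from h import *
st()
```

```text
t 9.75 p [0.5051, -0.1765, 0.194] xax [1.    0.02  0.002] z [ 0.002 -0.001 -1.   ] F [-0.78, 0.92, 5.92] M [0.218, 0.322, -0.094] w 0.095 gf 79.4
```

>>> {"api": "arm_command", "payload": {
  "plan": [
    {"dp": [0, 0, -10], "spin": 0},
    {"dp": [0, 0, -10], "spin": 0},
    {"dp": [0, 0, -10], "spin": 0},
    {"dp": [0, 0, 0], "spin": 0},
    {"dp": [0, 0, 0], "spin": 0}
  ]
}}

```text
clock: 10.25
position: [0.5046, -0.1765, 0.223]
ee_rot: [1.0, 0.01, 0.0, 0.0]
ft_force: [0.1, 0.3, -7.5]
grip_width: 0.095
grasp_force: 78.7
```

Run:
```python
from h import *
F=[];M=[]
for i in range(12):
    if i: viewer.camera("side" if i<11 else "wrist")
    o=manip.get_obs(); F.append(o["ft_force"]); M.append(o["torque"])
st(); F=np.array(F);M=np.array(M); print(F.mean(0),F.std(0),M.mean(0),M.std(0)); print("d mm",M.mean(0)[1]/F.mean(0)[2]*1000)
```

```text
t 10.8 p [0.5046, -0.1764, 0.2227] xax [ 1.     0.021 -0.   ] z [-0.  0. -1.] F [0.8, -0.34, -8.47] M [0.098, 0.011, 0.021] w 0.099 gf 78.7
[ 0.11462396  0.09243553 -7.70324002] [0.54352456 0.31006058 0.34197085] [0.0170856  0.00706961 0.00581   ] [0.03562279 0.01305588 0.02414251]
d mm -0.9177447354781768
```

Run:
```python
from h import *
o=st(); c=cam("wrist"); im=viewer.camera("wrist"); cv2.imwrite("pics/w6.png",im)
np.savez("w6.npz",K=c[0],D=c[1],R=c[2],t=c[3])
p=np.array(o["position"]); g=cv2.medianBlur(cv2.cvtColor(im,6),3)
for dz in(-.03,-.015,0,.015,.03):
    b=[p[0]+.109,p[1]+.003,.030+.024+dz]; q=proj(c,[b,[b[0],b[1]+.022,b[2]]]); print(dz,q[0].round(1),"rad",round(np.linalg.norm(q[0]-q[1]),1))
H=cv2.HoughCircles(g[:230],cv2.HOUGH_GRADIENT,1,30,param1=80,param2=22,minRadius=18,maxRadius=55); print(H[0,:6].round(1) if H is not None else None)
```

```text
t 10.8 p [0.5046, -0.1764, 0.2227] xax [ 1.     0.021 -0.   ] z [-0.  0. -1.] F [0.8, -0.34, -8.47] M [0.098, 0.011, 0.021] w 0.099 gf 78.7
-0.03 [254.   30.1] rad 42.7
-0.015 [253.9  22.4] rad 47.1
0 [253.9  12.8] rad 52.6
0.015 [253.9   0.8] rad 59.4
0.03 [253.8 -14.8] rad 68.3
[[257.5  16.5  53.3]]
```

>>> {"api": "arm_command", "payload": {
  "plan": [
    {"dp": [0, 0, 10], "spin": 0},
    {"dp": [0, 0, 10], "spin": 0},
    {"dp": [0, 0, 6], "spin": 0},
    {"dp": [0, 0, 3], "spin": 0},
    {"dp": [0, 0, 0], "spin": 0}
  ]
}}

```text
clock: 11.35
position: [0.5044, -0.1763, 0.194]
ee_rot: [1.0, 0.01, -0.001, 0.0]
ft_force: [-6.5, 1.8, 4.7]
grip_width: 0.092
grasp_force: 79.9
```

>>> {"api": "arm_command", "payload": {
  "plan": [
    {"dp": [0, 0, 0], "spin": 0},
    {"dp": [0, 0, 0], "spin": 0},
    {"dp": [0, 0, 0], "spin": 0},
    {"dp": [0, 0, -5], "spin": 0},
    {"dp": [0, 0, 0], "spin": 0}
  ],
  "grip": -0.3
}}

```text
clock: 11.85
position: [0.505, -0.1765, 0.1996]
ee_rot: [1.0, 0.01, 0.001, 0.0]
ft_force: [0.8, -0.4, 0.2]
grip_width: 0.65
grasp_force: 0.0
```

Run:
```python
from h import *
o=st(); c=cam("wrist"); im=viewer.camera("wrist"); p=np.array(o["position"])
F=[];M=[]
for i in range(6):
    viewer.camera("side"); o=manip.get_obs(); F.append(o["ft_force"]); M.append(o["torque"])
print(np.mean(F,0),np.mean(M,0))
to(.5061,-.1764,.194)
```

```text
t 11.85 p [0.505, -0.1765, 0.1996] xax [1.    0.021 0.001] z [ 0.001 -0.    -1.   ] F [0.83, -0.38, 0.19] M [0.012, -0.037, 0.044] w 0.65 gf 0.0
[ 0.12487485 -0.14858101  0.16347682] [-0.00188954  0.01185483  0.0048128 ]
t 12.2 p [0.5046, -0.1765, 0.1987] xax [ 1.     0.021 -0.   ] z [-0. -0. -1.] F [0.23, -0.3, 0.55] M [-0.011, 0.023, -0.057] w 0.652 gf 0.0
dp mm [ 1.5 -0.   4.7]
```

>>> {"api": "arm_command", "payload": {
  "plan": [
    {"dp": [1, 0, 5], "spin": 0},
    {"dp": [0, 0, 0], "spin": 0},
    {"dp": [0, 0, 0], "spin": 0},
    {"dp": [0, 0, 0], "spin": 0},
    {"dp": [0, 0, 0], "spin": 0}
  ],
  "grip": 1,
  "newtons": 80
}}

```text
clock: 12.7
position: [0.5056, -0.1763, 0.1938]
ee_rot: [1.0, 0.01, -0.0, -0.0]
ft_force: [-0.9, 0.2, -0.4]
grip_width: 0.098
grasp_force: 78.7
```

>>> {"api": "arm_command", "payload": {
  "plan": [
    {"dp": [0, 0, -20], "spin": 0},
    {"dp": [0, 0, -35], "spin": 0},
    {"dp": [0, 0, -40], "spin": 0},
    {"dp": [0, 0, -30], "spin": 0},
    {"dp": [0, 0, -20], "spin": 0}
  ]
}}

```text
clock: 13.2
position: [0.5055, -0.1763, 0.3403]
ee_rot: [1.0, 0.01, 0.0, 0.0]
ft_force: [0.5, 0.3, -7.4]
grip_width: 0.097
grasp_force: 79.1
```

Run:
```python
from h import *
F=[];M=[]
for i in range(14):
    viewer.camera("side"); o=manip.get_obs(); F.append(o["ft_force"]); M.append(o["torque"])
print(np.mean(F,0),np.mean(M,0),"d",np.mean(M,0)[1]/-np.mean(F,0)[2]*1000)
to(.604,.118)
```

```text
[ 0.16936153 -0.1112761  -7.55521868] [-0.00679967 -0.01363199 -0.01304017] d -1.8043143395501988
t 13.9 p [0.5056, -0.1764, 0.3386] xax [ 1.     0.021 -0.   ] z [-0.  0. -1.] F [-0.46, -0.7, -7.39] M [0.013, 0.057, 0.018] w 0.094 gf 79.1
dp mm [ 104.5 -292.3    0. ]
```

>>> {"api": "arm_command", "payload": {
  "plan": [
    {"dp": [5, -20, 0], "spin": 0},
    {"dp": [14, -40, 0], "spin": 0},
    {"dp": [14, -40, 0], "spin": 0},
    {"dp": [14, -40, 0], "spin": 0},
    {"dp": [14, -40, 0], "spin": 0}
  ]
}}

```text
clock: 14.4
position: [0.5632, 0.0063, 0.3389]
ee_rot: [1.0, 0.01, 0.0, 0.0]
ft_force: [1.4, -0.8, -8.3]
grip_width: 0.096
grasp_force: 79.0
```

>>> {"api": "arm_command", "payload": {
  "plan": [
    {"dp": [14, -40, 0], "spin": 0},
    {"dp": [14, -36, 0], "spin": 0},
    {"dp": [10, -20, 0], "spin": 0},
    {"dp": [5, -14, 0], "spin": 0},
    {"dp": [0, 0, 0], "spin": -0.08}
  ]
}}

```text
clock: 14.9
position: [0.6036, 0.1179, 0.3386]
ee_rot: [0.999, 0.052, -0.0, -0.001]
ft_force: [-0.3, 0.6, -7.6]
grip_width: 0.095
grasp_force: 79.1
```

>>> {"api": "arm_command", "payload": {
  "plan": [
    {"dp": [0, 0, 0], "spin": -0.14},
    {"dp": [0, 0, 0], "spin": -0.14},
    {"dp": [0, 0, 0], "spin": -0.14},
    {"dp": [0, 0, 0], "spin": -0.14},
    {"dp": [0, 0, 0], "spin": -0.14}
  ]
}}

```text
clock: 15.4
position: [0.6037, 0.1145, 0.3386]
ee_rot: [0.92, 0.392, -0.0, 0.0]
ft_force: [0.5, -0.9, -7.6]
grip_width: 0.1
grasp_force: 79.1
```

>>> {"api": "arm_command", "payload": {
  "plan": [
    {"dp": [0, 0, 0], "spin": -0.14},
    {"dp": [0, 0, 0], "spin": -0.14},
    {"dp": [0, 0, 0], "spin": -0.14},
    {"dp": [0, 0, 0], "spin": -0.14},
    {"dp": [0, 0, 0], "spin": -0.14}
  ]
}}

```text
clock: 15.9
position: [0.6037, 0.1144, 0.3386]
ee_rot: [0.73, 0.683, -0.0, 0.0]
ft_force: [-0.1, -0.5, -7.5]
grip_width: 0.097
grasp_force: 79.1
```

>>> {"api": "arm_command", "payload": {
  "plan": [
    {"dp": [0, 0, 0], "spin": -0.14},
    {"dp": [0, 0, 0], "spin": -0.14},
    {"dp": [0, 0, 0], "spin": -0.14},
    {"dp": [0, 0, 0], "spin": -0.14},
    {"dp": [0, 0, 0], "spin": -0.1}
  ]
}}

```text
clock: 16.4
position: [0.6038, 0.1143, 0.3385]
ee_rot: [0.469, 0.883, -0.001, 0.0]
ft_force: [0.6, -0.8, -7.7]
grip_width: 0.096
grasp_force: 79.1
```

Run:
```python
from h import *
viewer.camera("side");viewer.camera("side")
o=st(); x=Ro.from_quat(o["ee_rot"]).as_matrix()[:,0]; print("yaw",np.degrees(np.arctan2(x[1],x[0])),"j7",o["joint_pos"][6])
to(.604,.118)
c=cam("wrist"); im=viewer.camera("wrist"); cv2.imwrite("pics/w7.png",im); np.savez("w7.npz",K=c[0],D=c[1],R=c[2],t=c[3])
for n in("scene","side"): cv2.imwrite(f"pics/{n}7.png",viewer.camera(n))
```

```text
t 16.5 p [0.6038, 0.1143, 0.3384] xax [-0.556  0.831 -0.   ] z [-0.001 -0.001 -1.   ] F [-0.3, -0.58, -8.29] M [-0.015, -0.021, -0.025] w 0.094 gf 79.1
yaw 123.78412040729485 j7 -0.026123553693506604
t 16.5 p [0.6038, 0.1143, 0.3384] xax [-0.556  0.831 -0.   ] z [-0.001 -0.001 -1.   ] F [-0.3, -0.58, -8.29] M [-0.015, -0.021, -0.025] w 0.094 gf 79.1
dp mm [ 2.9  2.2 -0. ]
```

Run:
```python
from h import *
from scipy.optimize import least_squares
def fit(im,c,roi):
    hsv=cv2.cvtColor(im,cv2.COLOR_BGR2HSV); m=((hsv[...,1]<50)&(hsv[...,2]>165)).astype(np.uint8); k=np.zeros_like(m); x0,y0,x1,y1=roi; k[y0:y1,x0:x1]=1; m*=k
    m=cv2.morphologyEx(m,2,np.ones((2,2),np.uint8))
    cs,_=cv2.findContours(m,0,1); b=max(cs,key=cv2.contourArea); h=cv2.convexHull(b).reshape(-1,2)
    # densify visible hull, keep points inside the frame
    h=h[(h[:,0]>2)&(h[:,0]<509)&(h[:,1]>2)]
    P=unproj(c,h+0.0,.025)[:,:2]
    r=least_squares(lambda p:np.hypot(*(P-p[:2]).T)-p[2],[.603,.118,.074],loss="soft_l1",f_scale=.001)
    print(len(h),r.x.round(4),"res",round(np.sqrt(np.mean(r.fun**2))*1000,2))
for n,roi in(("w2",(190,0,345,130)),("w3",(240,5,440,215)),("w4",(185,15,380,215))):
    d=np.load(n+".npz"); c=[d[k] for k in "KDRt"]; fit(cv2.imread(f"pics/{n}.png")[:,:512],c,roi)
for n,roi in(("scene",(172,200,236,245)),("side",(236,180,292,205))): fit(cv2.imread(f"pics/{n}0.png"),cam(n),roi)
# wrist calibration from the held rail
d=np.load("w7.npz"); c=[d[k] for k in "KDRt"]; p=np.array([.6038,.1143,.3384]); u=np.array([-.556,.831,0]); n=np.array([.831,.556,0])
im=cv2.imread("pics/w7.png"); g=cv2.cvtColor(im,6)
for s in(.03,.05,.07):
    zt=p[2]-.194+.041; q=proj(c,[p*[1,1,0]+[0,0,zt]+u*s+n*k for k in(-.005,0,.005)]); q2=proj(c,[p*[1,1,0]+[0,0,zt-.025]+u*s+n*k for k in(-.015,.015)])
    print(s,q.round(1).tolist(),q2[:,0].round(1),"row",g[int(round(q[1,1])),205:305:2].tolist())
```

```text
31 [0.6039 0.1174 0.0736] res 0.16
55 [0.6041 0.1177 0.0736] res 0.15
57 [0.6035 0.118  0.0735] res 0.73
22 [0.5969 0.1218 0.0737] res 2.25
15 [0.5993 0.1012 0.0779] res 3.92
0.03 [[241.8, 203.2], [253.3, 203.2], [264.7, 203.2]] [224.5 282.5] row [206, 210, 207, 209, 208, 209, 208, 208, 209, 208, 208, 166, 179, 182, 186, 182, 184, 186, 187, 153, 167, 181, 182, 186, 184, 186, 183, 178, 181, 158, 118, 181, 183, 185, 182, 182, 182, 182, 153, 146, 209, 209, 208, 208, 209, 208, 209, 208, 208, 210]
0.05 [[241.3, 157.8], [253.2, 157.8], [265.2, 157.8]] [223.4 283.6] row [219, 220, 220, 218, 220, 220, 221, 221, 220, 221, 166, 178, 186, 185, 186, 184, 185, 188, 189, 140, 170, 184, 186, 185, 188, 184, 182, 179, 179, 164, 134, 182, 184, 185, 185, 184, 183, 183, 171, 141, 213, 212, 213, 213, 214, 213, 212, 213, 212, 212]
0.07 [[240.7, 108.2], [253.2, 108.2], [265.7, 108.2]] [222.3 284.7] row [104, 111, 109, 112, 110, 105, 108, 118, 208, 201, 169, 188, 191, 188, 187, 186, 190, 190, 190, 153, 174, 185, 186, 184, 184, 184, 181, 181, 179, 166, 144, 162, 184, 184, 187, 186, 183, 184, 182, 158, 146, 216, 215, 215, 209, 135, 100, 104, 105, 102]
```

Run:
```python
from h import *
from scipy.optimize import least_squares
d=np.load("w7.npz"); c=[d[k] for k in "KDRt"]; g=cv2.cvtColor(cv2.imread("pics/w7.png"),6).astype(float)
a=np.radians(np.arange(0,360,3)); ctr=np.array([.604,.1178]); pts=[]
for t in a:   # radial edge search: disc (bright) -> dark rim
    rr=np.arange(.066,.082,.0003); X=np.c_[ctr[0]+rr*np.cos(t),ctr[1]+rr*np.sin(t),np.full(len(rr),.025)]
    q=proj(c,X).astype(np.float32)
    if q.min()<3 or q[:,0].max()>508 or q[:,1].max()>225: continue
    v=cv2.remap(g.astype(np.float32),q[:,:1],q[:,1:],1).ravel()
    if v[:8].min()<198 or v[-8:].max()>150: continue
    i=np.argmin(np.diff(v)); pts.append([*X[i,:2],np.degrees(t)])
P=np.array(pts); print(len(P),P[:,2].tolist())
r=least_squares(lambda p:np.hypot(*(P[:,:2]-p).T)-.0738,ctr,loss="soft_l1",f_scale=.0005); print(r.x.round(4),np.abs(r.fun).mean())
cv2.imwrite("pics/v7.png",np.hstack([cv2.imread("pics/w7.png")[:,100:420],cv2.resize(cv2.imread("pics/scene7.png")[130:226,140:240],(400,384))]))
```

```text
57 [0.0, 3.0000000000000004, 9.0, 12.000000000000002, 14.999999999999998, 18.0, 21.0, 24.000000000000004, 27.0, 29.999999999999996, 33.0, 36.0, 39.0, 42.0, 45.0, 48.00000000000001, 51.0, 54.0, 57.00000000000001, 59.99999999999999, 63.0, 66.0, 69.0, 72.0, 75.0, 78.0, 81.0, 84.0, 87.0, 90.0, 93.0, 96.00000000000001, 99.0, 153.0, 156.0, 159.0, 162.0, 165.0, 168.0, 171.0, 174.0, 177.0, 180.0, 189.0, 192.00000000000003, 195.0, 198.0, 201.00000000000003, 204.0, 207.0, 230.99999999999997, 234.0, 237.00000000000003, 239.99999999999997, 248.99999999999997, 252.0, 357.0]
[0.6047 0.1184] 0.0005651940058360651
```

>>> {"api": "arm_command", "payload": {
  "plan": [
    {"dp": [4, 3, 0], "spin": -0.035},
    {"dp": [0, 0, 20], "spin": 0},
    {"dp": [0, 0, 25], "spin": 0},
    {"dp": [0, 0, 13], "spin": 0},
    {"dp": [0, 0, 0], "spin": 0}
  ]
}}

```text
clock: 17.15
position: [0.6033, 0.1205, 0.279]
ee_rot: [0.455, 0.89, -0.001, -0.001]
ft_force: [0.6, 0.3, -7.6]
grip_width: 0.097
grasp_force: 79.0
```

Run:
```python
from h import *
viewer.camera("side")
to(.6044,.1182,.264)
```

```text
t 17.2 p [0.6037, 0.1208, 0.2805] xax [-0.585  0.811  0.001] z [-0.001 -0.    -1.   ] F [-0.31, 0.26, -7.66] M [-0.033, -0.052, -0.008] w 0.101 gf 79.0
dp mm [-2.5 -1.  16.5]
```

>>> {"api": "arm_command", "payload": {
  "plan": [
    {"dp": [-2, -1, 3], "spin": 0},
    {"dp": [0, 0, 4], "spin": 0},
    {"dp": [0, 0, 0], "spin": 0}
  ]
}}

```text
clock: 17.5
position: [0.6043, 0.1182, 0.2738]
ee_rot: [0.456, 0.89, -0.0, 0.0]
ft_force: [0.3, 0.5, -8.2]
grip_width: 0.093
grasp_force: 79.1
```

>>> {"api": "arm_command", "payload": {
  "plan": [
    {"dp": [0, 0, 3], "spin": 0},
    {"dp": [0, 0, 2], "spin": 0},
    {"dp": [0, 0, 0], "spin": 0}
  ]
}}

```text
clock: 17.8
position: [0.6041, 0.1184, 0.2685]
ee_rot: [0.455, 0.89, -0.0, -0.0]
ft_force: [-0.2, -0.2, -8.2]
grip_width: 0.097
grasp_force: 79.2
```

Run:
```python
from h import *
viewer.camera("side")
to(.6044,.1182,.264)
```

```text
t 17.85 p [0.6042, 0.1184, 0.2687] xax [-0.585  0.811  0.   ] z [-0. -0. -1.] F [1.2, 0.25, -7.19] M [0.002, -0.001, -0.004] w 0.097 gf 79.2
dp mm [-0.3  0.1  4.7]
```

>>> {"api": "arm_command", "payload": {
  "plan": [
    {"dp": [0, 0, 2], "spin": 0},
    {"dp": [0, 0, 2], "spin": 0},
    {"dp": [0, 0, 1], "spin": 0},
    {"dp": [0, 0, 0], "spin": 0}
  ]
}}

```text
clock: 18.25
position: [0.6042, 0.1185, 0.2639]
ee_rot: [0.455, 0.89, -0.0, 0.0]
ft_force: [-1.5, 0.3, -5.3]
grip_width: 0.096
grasp_force: 79.5
```

Run:
```python
from h import *
viewer.camera("side"); st()
```

```text
t 18.3 p [0.6042, 0.1185, 0.2639] xax [-0.585  0.811 -0.   ] z [-0. -0. -1.] F [-0.61, -0.3, -4.54] M [-0.099, 0.281, -0.028] w 0.097 gf 79.5
```

>>> {"api": "arm_command", "payload": {
  "plan": [
    {"dp": [0, 0, 0.5], "spin": 0},
    {"dp": [0, 0, 0], "spin": 0}
  ],
  "newtons": 20
}}

```text
clock: 18.5
position: [0.6042, 0.1185, 0.2638]
ee_rot: [0.455, 0.89, -0.0, 0.0]
ft_force: [-4.8, -1.9, 2.4]
grip_width: 0.092
grasp_force: 80.6
```

>>> {"api": "arm_command", "payload": {
  "plan": [
    {"dp": [0, 0, 0], "spin": 0},
    {"dp": [0, 0, 0], "spin": 0},
    {"dp": [0, 0, 0], "spin": 0},
    {"dp": [0, 0, 0], "spin": 0}
  ],
  "grip": 0.2
}}

```text
clock: 18.9
position: [0.6044, 0.1185, 0.2635]
ee_rot: [0.455, 0.89, 0.0, 0.0]
ft_force: [-0.1, 0.8, 0.8]
grip_width: 0.403
grasp_force: 0.0
```

>>> {"api": "arm_command", "payload": {
  "plan": [
    {"dp": [0, 0, -8], "spin": 0},
    {"dp": [0, 0, -15], "spin": 0},
    {"dp": [0, 0, -40], "spin": 0},
    {"dp": [0, 0, -40], "spin": 0},
    {"dp": [0, 0, 0], "spin": 0}
  ]
}}

```text
clock: 19.4
position: [0.6049, 0.1198, 0.3732]
ee_rot: [0.455, 0.89, 0.003, 0.003]
ft_force: [0.6, 1.0, 0.3]
grip_width: 0.398
grasp_force: 0.0
```

Run:
```python
from h import *
st(); c=cam("wrist"); w=viewer.camera("wrist"); s=viewer.camera("scene"); d=viewer.camera("side")
p=[.604,.118,.07+.024]; u=np.array([-.585,.811,0]); q=proj(c,[np.array(p)+u*.108]); print(q)
H=cv2.HoughCircles(cv2.medianBlur(cv2.cvtColor(w,6),3)[:300],cv2.HOUGH_GRADIENT,1,30,param1=80,param2=22,minRadius=18,maxRadius=60); print(H)
z=cv2.resize(s[140:236,140:240],(400,384),interpolation=3); y=cv2.resize(d[140:212,220:310],(400,320),interpolation=3)
y=cv2.copyMakeBorder(y,0,64,0,0,cv2.BORDER_CONSTANT); cv2.imwrite("pics/v8.png",np.vstack([np.hstack([z,y]),np.zeros((1,800,3),np.uint8)]))
```

```text
t 19.4 p [0.6049, 0.1198, 0.3732] xax [-0.585  0.811 -0.003] z [ 0.009  0.002 -1.   ] F [0.55, 1.05, 0.28] M [0.028, 0.017, -0.009] w 0.398 gf 0.0
[[248.59279657  55.84271874]]
[[[250.5  56.5  28.2]
  [454.5 178.5  56.1]
  [236.5 151.5  53.9]
  [432.5 117.5  58.3]
  [410.5 243.5  46. ]
  [227.5 181.5  41.4]
  [453.5 211.5  33.8]
  [462.5  35.5  44.9]
  [380.5 252.5  26.8]]]
```

View pics/v8.png

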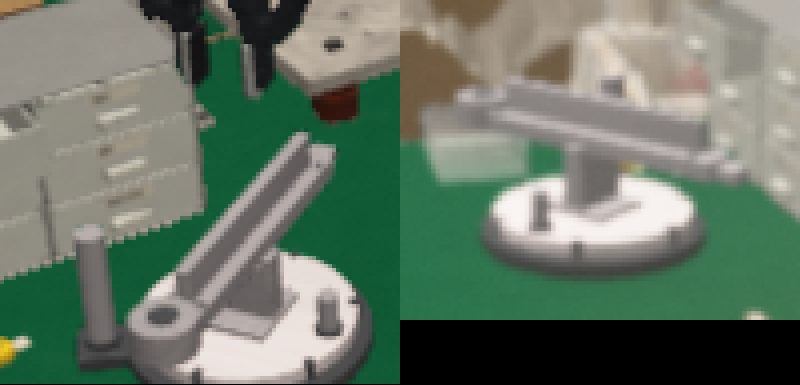

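>>> {"api": "arm_command", "payload": {
  "plan": [
    {"dp": [0, 0, -30], "spin": 0},
    {"dp": [0, 0, 0], "spin": 0},
    {"dp": [0, 0, 0], "spin": 0},
    {"dp": [0, 0, 0], "spin": 0},
    {"dp": [0, 0, 0], "spin": 0}
  ]
}}

```text
clock: 20.05
position: [0.6041, 0.1182, 0.3952]
ee_rot: [0.455, 0.89, -0.001, -0.001]
ft_force: [1.1, -0.4, -0.2]
grip_width: 0.403
grasp_force: 0.0
```

Run:
```python
from h import *
st(); a=viewer.camera("side")
for _ in range(10): b=viewer.camera("side")
print("side diff",np.abs(a.astype(int)-b)[140:212,220:310].mean())
c=cam("wrist"); w=viewer.camera("wrist"); u=np.array([-.585,.811,0]); p=np.array([.604,.118,.094])
for dz in(-.02,0,.02): print(dz,proj(c,[p+u*.108+[0,0,dz],p+u*.108+[0,.022,dz]]).round(1).tolist())
H=cv2.HoughCircles(cv2.medianBlur(cv2.cvtColor(w,6),3)[:150],cv2.HOUGH_GRADIENT,1,60,param1=80,param2=22,minRadius=15,maxRadius=45); print(H[0,:3])
```

```text
t 20.05 p [0.6041, 0.1182, 0.3952] xax [-0.585  0.811  0.001] z [-0.001 -0.    -1.   ] F [1.13, -0.44, -0.18] M [-0.006, -0.002, 0.007] w 0.403 gf 0.0
side diff 0.6727366255144033
-0.02 [[253.5, 63.5], [267.8, 42.4]]
0 [[253.4, 60.4], [268.8, 37.6]]
0.02 [[253.3, 56.8], [270.0, 32.1]]
[[254.5  61.5  25.4]]
```

```bash
python3 -c "
from workcell import manip
print(manip.hand_in())"
```

```text
the job is handed in; nothing more can be done
None
```

The job is handed in, with one slip: my first push slid beside the peg (about 43 N on the wrist sensor), so I backed off and pushed again; the index table is now at its second click and the swing arm, felt, set down and regripped at its balance point, lies steady in the saddle, looking level on the last camera check.

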